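# Reload the ticket printer and click its cover shut

## Task

The ticket printer is out of labels: put the wider of the two label cassettes into its well, fully home, with the end that the label strip comes out of towards the printer's front, then swing the cover down and press it until its catch clicks and holds it shut. Leave the narrow cassette where it lies.

Things in the scene. Friction and masses are not known exactly. Their poses are not given: they have to be found in the camera images.
- printer: pale grey label printer, fixed on the counter; lower housing 190 (x) x 130 (y) x 75 mm high. Origin: centre of its underside; x points from its front (round key, tear bar) to its hinge side, z up. The well in its top is a 108 (x) x 56 (y) mm pocket centred on the origin, floor 40 mm and rim 75 mm above the counter, the upper 8 mm of its walls flared at 45 degrees
- well (a point): centre of the well's floor, 40 mm above the counter; axes as the printer's
- cover_hinge (a point): middle of the cover's hinge axis, 85 mm behind the printer's origin and 75 mm above the counter; the axis lies along the printer's y
- cover (a joint): cover angle, rad: 0 shut, grows as its front lifts, stop 1.15; starts near 1.0 leaning over the well and stays where left. Shut: a dome 180 mm long from hinge to front, 130 wide, roof 130 mm above the counter, last 20 mm bevelled. A spring lifts it from nearly shut until its front hooks snap past the catch: about 10 N at the thumb ribs, in the last 10 mm
- cover_press (a point): middle of the ribbed thumb area on the outside of the cover's roof, 141 mm in front of the hinge and 55 mm above the hinge plane in the cover's frame; z is the roof's outward normal
- wide_cassette: black label cassette, 100 (x) x 48 (y) x 75 mm high, 0.17 kg, loose, upright; flat sides; a 72 mm round drum (axis along y, 8 mm behind and 39 mm above the origin) on a 40 mm high rectangular foot. Origin: centre of its underside. -x is its front, where the white label strip sticks out; z up. Seated, it stands on the well's floor, top 40 mm above the rim
- strip_end (a point): where the label strip sticks out of the wide cassette's front: 55 mm in front of its origin, 46 mm up
- narrow_cassette: cassette of the same shape but only 28 mm wide (y), for another printer; loose, to be left alone. Origin: centre of its underside

How it is judged:
On the way, in this order (a step that is already met when the one before it is completed fails the run):
1. the wide cassette is fully home in the well while the cover is still open (horizontal distance between wide_cassette and well below 0.009 m and z of wide_cassette in the frame of well below 0.004 m and value of joint cover above 0.5 rad), for 0.2 s.
2. the cover is shut (value of joint cover below 0.025 rad), for 0.2 s.
At the end, for the whole second after the job is handed in: Cover latched shut (within 0.025 rad); wide cassette on the well's floor (4 mm in height, 9 mm in plan, upright within 0.08 rad), its strip end towards the printer's front; narrow cassette within 30 mm of its start (value of joint cover below 0.025 rad and horizontal distance between wide_cassette and well below 0.009 m and z of wide_cassette in the frame of well below 0.004 m and angle between wide_cassette's own z axis and vertical below 0.08 rad and x of strip_end in the frame of well below -0.03 m and distance of narrow_cassette from where it was at the start of the episode below 0.03 m); the robot touches nothing.
It fails at once if the narrow cassette is pushed away or taken (more than 30 mm) (distance of narrow_cassette from where it was at the start of the episode above 0.03 m).
It also fails if it takes over 58 s, if anything falls off the work surface, if the arm or the gripper's body presses on something with over 40 N, if the wrist force passes 120 N, or if a joint passes its speed limit or range.

## Robot

A 6-joint arm with a two-finger parallel gripper is mounted at the origin on a cart in front of the work surface, level with it; the furniture and walls round the work are solid. World frame = base frame: x ahead of the robot, y to its left, z up, the work surface at z = 0. Lengths are in m, angles in rad, forces in N, time in s.
With the tool pointing down it reaches from about 0.4 to 0.825 m from the base axis. Payload 7 kg.
Tool frame: the origin (TCP) lies at the centre of the arm's flange, where the gripper is bolted on; the fingertips stand 178 mm ahead of it and the grasp point (between the pads) lies arm.tcp_to_grasp ahead of it (arm.tcp_to_grasp is the distance from the TCP to the grasp point, in m); z points along the fingers, y is the direction in which the jaws open and shut (so a half turn about z gives the same grasp; the last joint's range is limited). The gripper opens to 88 mm and grips with 3 to 60 N. Pads are 19 mm wide; open, the fingers measure 130 mm over their backs; the gripper's body (78 mm by 193 mm) begins 47 mm behind the grasp point.
Start: joints at [-0.976, 0.359, 0.012, 0, -1.224, -0.288], TCP at [0.204, -0.643, 0.405] pointing down, gripper open.
Joint ranges: [-3.07, 3.07], [-1.43, 2.12], [-1.02, 1.25], [-3.03, 1.67], [-3.05, -0], [-3.03, 3.03]. Speed limits (rad/s): [2.39, 2.39, 3.01, 3.14, 3.14, 3.14].

## Interface

Orientations are given as [roll, pitch, yaw] about the fixed x, y, z axes, in that order (R = Rz(yaw) Ry(pitch) Rx(roll)).
In Python, from station import arm gives the robot as it stands.
- The arm moves only by the tool move_arm, never from a script. Its argument "deltas" is a list of rows, each a list of 6 numbers: the shift along the world's x, y, z in mm, then the turn, a rotation vector about the world's x, y, z in degrees. In form: [[tx, ty, tz, ax, ay, az], ...]. A call has exactly 5 rows; each row shifts and turns the commanded pose from where the row before left it; what a row does not reach is not made up. A row lasts 1/12 s, in which the tool goes at most 41.7 mm and 7.16 degrees, less where a joint would pass 70% of its speed; a pose out of reach is approached as far as the arm can. A call with a gripper value outside its range is refused whole. "claw" is the closure in counts, from 0 (fully open) to 255 (shut), set as the call begins (left out, the last holds). The fingers move at their own pace and stop on an object; "squeeze" is the grip in N (left out, the last holds). Time passes only in rows, so rows that do not move let the fingers close, or fill a call up. It gives the time, the measured TCP pose, the force and the opening at its end, in the units of the state.
- arm.get_state(): the state, without advancing time (a new reading comes with each control period).
- arm.grab_frame(name): name is "scene" or "top" or "wrist"; returns the picture (480x640x3 uint8, red, green, blue); there is no depth.
- arm.calibration(name): a dict with "intrinsics" (3x3 intrinsics, pixels), "T" (4x4, takes a point from camera to world coordinates); the wrist camera has in their place "mount" (4x4, takes a point from camera to tool coordinates, whose origin is the TCP and whose axes are the flange's). Camera axes: x right, y up, looking along -z (the intrinsics and any distortion apply to the point x, -y, -z); pixel columns grow to the right and rows downward; lengths in m; the calibration is good to about 2 mm. A picture is of the moment at which its call begins: read the wrist's pose just before it. calibration takes no time and is no camera call.
- arm.job_done(): hands the job in, once; it reports no verdict.
Trained networks look in the newest picture that a camera, given by its name, has taken for a name from the list of things; names that differ only in an ending like _2 or _b are one class to them, and where a whole thing is asked for, a point or a joint stands for the part that bears it (a point fixed in the world has none). Each returns a list of dicts, best first, with "score" (0 to 1); they miss things now and then, are a little off and sometimes report something else, mostly with a low value. They report only what shows in the picture. A call takes as long as a camera call.
- arm.spot_in(thing, camera): "xy" ([column, row] in pixels, amid what is visible of it).
- arm.masks_of(thing, camera): "pixels" (480x640 bool, what is visible of it) and "xy" ([column, row] in pixels, amid what is visible of it).
- arm.spot_point(thing, camera): "xy" ([column, row] in pixels: a listed point, or the origin of a listed thing).
The state is a dict: "t": time; "q": joint angles; "qd": joint speeds; "joint_efforts": joint torques, N m; "eef_pos": TCP position; "ee_rot": TCP orientation; "force": force on the tool from outside, world axes, zero at the start; "moment": the same for the moment, N m; "width": finger opening in m.
Only numpy, scipy, OpenCV 4.12 (cv2) and the standard library are available. Lean on these libraries where they do the work, as an engineer would, in place of code of your own. Each camera call takes 0.05 s, during which the arm holds its last target. There are 200 camera calls.

## Working session

There is one attempt and no reset: what is moved stays moved. The work goes in short steps, Python scripts to look and compute and a tool call to move; the robot and the scene stay as the last step left them, time stands still between calls to the robot, and variables do not carry over. Pictures are saved under pics/ and viewed, about 8 in all and at most 12, crops included, and the job is handed in when it is done.

Besides the shell and the picture viewer there is one more tool, called after "Emit:" as name(argument=value, ...), one argument or row to a line, values as JSON. move_arm: Moves the arm, as the interface text tells. Its arguments: {"type":"object","properties":{"deltas":{"type":"array","items":{"type":"array","items":{"type":"number"}}},"claw":{"type":"number"},"squeeze":{"type":"number"}},"required":["deltas"]}

```bash
mkdir -p pics
cat > h.py <<'E'
import numpy as np, cv2
from station import arm
from scipy.spatial.transform import Rotation as R
def pose(name):
    c=arm.calibration(name); K=np.array(c['intrinsics'])
    if 'T' in c: return K,np.array(c['T'])
    s=arm.get_state(); T=np.eye(4); T[:3,:3]=R.from_euler('xyz',s['ee_rot']).as_matrix(); T[:3,3]=s['eef_pos']
    return K,T@np.array(c['mount'])
def ray(K,T,xy):
    d=np.linalg.inv(K)@[xy[0],xy[1],1]; d=T[:3,:3]@(d*[1,-1,-1]); return T[:3,3],d
def atz(K,T,xy,z):
    o,d=ray(K,T,xy); return o+d*(z-o[2])/d[2]
def proj(K,T,p):
    q=np.linalg.inv(T)@np.append(p,1); u=K@(q[:3]*[1,-1,-1]); return u[:2]/u[2]
def save(name,f): 
    im=arm.grab_frame(name); cv2.imwrite('pics/'+f,im[:,:,::-1]); return im
E
python3 - <<'E'
from h import *
print(arm.tcp_to_grasp, arm.get_state()['ee_rot'])
print(arm.calibration('top').keys())
a=[]
for n in ('scene','top'):
    a.append(save(n,n+'0.png')); K,T=pose(n); print(n,T.round(3).tolist(),K.round(0).tolist())
    for th,z in (('printer',0),('well',.04),('cover_hinge',.075),('cover_press',.19),('wide_cassette',0),('strip_end',.046),('narrow_cassette',0)):
        for r in arm.spot_point(th,n)[:2]:
            print(th,round(r['score'],2),np.round(r['xy']),atz(K,T,r['xy'],z).round(3))
E
```

```text
0.1593 [ 3.13993317e+00 -1.56024569e-04 -2.83488357e+00]
dict_keys(['intrinsics', 'T'])
scene [[0.628, 0.394, -0.671, -0.243], [-0.778, 0.313, -0.545, -0.679], [-0.005, 0.864, 0.503, 0.657], [0.0, 0.0, 0.0, 1.0]] [[621.0, 0.0, 331.0], [0.0, 621.0, 245.0], [0.0, 0.0, 1.0]]
printer 0.58 [252. 250.] [0.513 0.148 0.   ]
well 0.59 [255. 236.] [0.51  0.132 0.04 ]
cover_hinge 0.86 [271. 204.] [0.586 0.157 0.075]
cover_press 0.87 [262. 137.] [0.642 0.229 0.19 ]
wide_cassette 0.58 [452. 344.] [ 0.505 -0.328  0.   ]
strip_end 0.93 [428. 331.] [ 0.456 -0.307  0.046]
narrow_cassette 0.7 [344. 314.] [ 0.459 -0.136  0.   ]
top [[0.025, 0.988, -0.154, 0.389], [-0.996, 0.012, -0.083, -0.125], [-0.08, 0.156, 0.985, 0.927], [0.0, 0.0, 0.0, 1.0]] [[435.0, 0.0, 317.0], [0.0, 435.0, 242.0], [0.0, 0.0, 1.0]]
printer 0.62 [231. 250.] [0.516 0.141 0.   ]
well 0.83 [226. 248.] [0.514 0.141 0.04 ]
cover_hinge 0.65 [214. 207.] [0.593 0.161 0.075]
cover_press 0.7 [190. 200.] [0.578 0.167 0.19 ]
cover_press 0.34 [223. 249.] [0.49  0.102 0.19 ]
wide_cassette 0.78 [452. 257.] [ 0.506 -0.333  0.   ]
strip_end 0.76 [444. 281.] [ 0.453 -0.307  0.046]
narrow_cassette 0.91 [361. 279.] [ 0.457 -0.143  0.   ]
```

View pics/scene0.png

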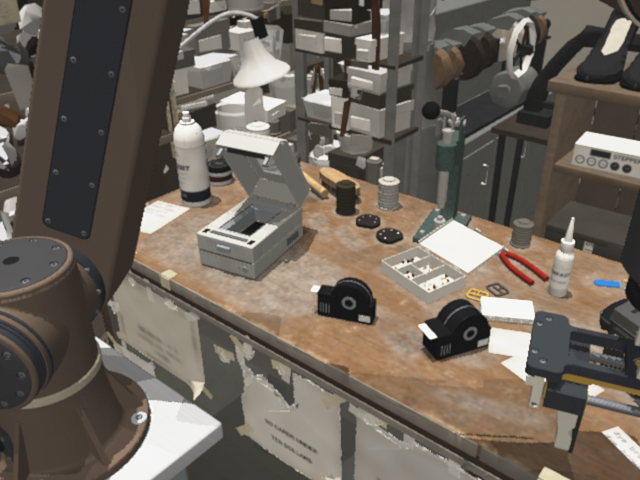

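View pics/top0.png

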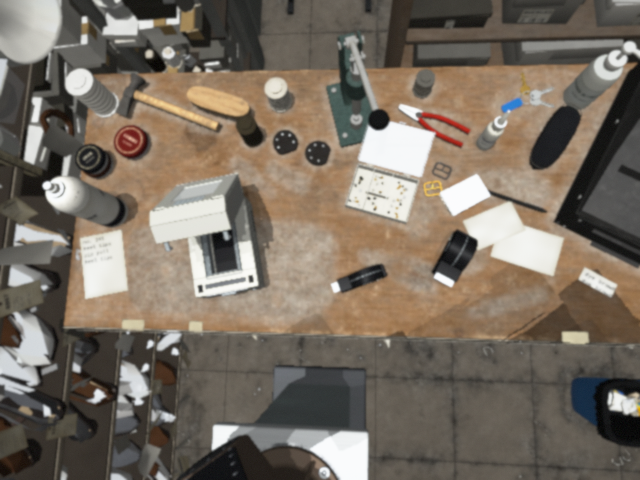

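The scene picture shows the printer at about (252,235) with its cover open, the narrow cassette at (345,300) and the wide one at (455,330). The top picture shows the same things, with the wide cassette at (455,257), its white strip at (444,281), and the printer at (226,250). The two views agree to within about 1 cm, so I'm moving over the wide cassette with the tool tilted. The tilt keeps the gripper's body clear of the leaning cover later.

Emit:
move_arm(
  deltas=[
    [19, 36, -4, 0, 0, -7.1],
    [19, 36, -4, 0, 0, -7.1],
    [19, 36, -4, 0, 0, -7.1],
    [19, 36, -4, 0, 0, -7.1],
    [19, 36, -4, 0, 0, -7.1],
  ],
  claw=0,
)

```text
t: 1.22
eef_pos: [0.2959, -0.4687, 0.3854]
ee_rot: [-3.142, 0.0, 2.846]
force: [0.5, -1.1, 0.2]
width: 0.0871
```

Emit:
move_arm(
  deltas=[
    [19, 36, -4, 0, 0, -7.1],
    [19, 36, -4, -2.98, -6.33, 0],
    [19, 36, -4, -2.98, -6.33, 0],
    [19, 36, -4, -2.98, -6.33, 0],
    [19, 36, -4, -2.98, -6.33, 0],
  ],
)

```text
t: 1.63
eef_pos: [0.3835, -0.3048, 0.3684]
ee_rot: [-3.118, 0.459, 2.743]
force: [-0.5, -2.7, 0.6]
width: 0.0877
```

Emit:
move_arm(
  deltas=[
    [0, 0, 0, -2.98, -6.33, 0],
    [0, 0, 0, 0, 0, 0],
    [0, 0, 0, 0, 0, 0],
    [0, 0, 0, 0, 0, 0],
    [0, 0, 0, 0, 0, 0],
  ],
)

```text
t: 2.05
eef_pos: [0.3832, -0.3103, 0.3689]
ee_rot: [-3.105, 0.558, 2.741]
force: [0.5, -0.5, -1.0]
width: 0.0881
```

Run:
```python
from h import *
s=arm.get_state(); print(s['q'],s['eef_pos'],s['ee_rot'],s['force'])
save('wrist','w1.png'); K,T=pose('wrist'); print(np.array(arm.calibration('wrist')['mount']).round(3).tolist())
for th,z in (('wide_cassette',0),('strip_end',.046)):
    for r in arm.spot_point(th,'wrist')[:2]: print(th,round(r['score'],2),np.round(r['xy']),atz(K,T,r['xy'],z).round(4))
```

```text
[-0.26234708 -0.07169712 -0.81109949  0.37582817 -0.30249273 -2.04886028] [ 0.38321358 -0.3102773   0.36892508] [-3.10469751  0.55750707  2.74110032] [ 0.49877069 -0.47380342 -1.02344212]
[[-0.001, 0.956, 0.292, 0.079], [1.0, 0.0, 0.001, -0.001], [0.0, 0.292, -0.956, 0.02], [0.0, 0.0, 0.0, 1.0]]
wide_cassette 0.83 [361.  93.] [ 0.5056 -0.3355  0.    ]
strip_end 0.66 [380.  50.] [ 0.4563 -0.3075  0.046 ]
```

View pics/w1.png

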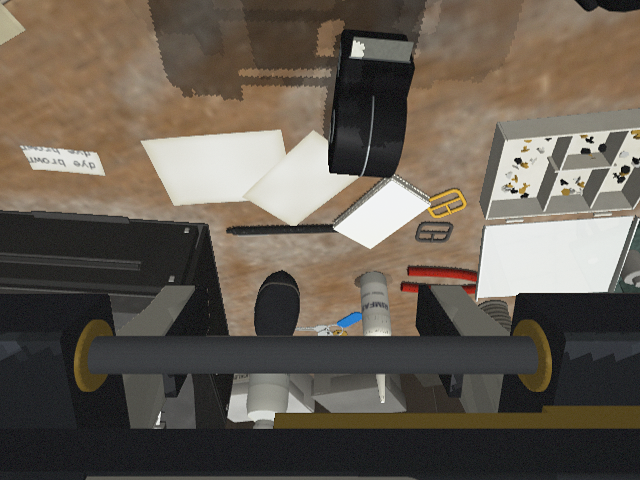

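The wrist picture shows the wide cassette from above at about (370,110), with its white strip at (385,48). The nets agree with the earlier fix. The joint readings show the wrist near a limit at this tilt, so I'll reduce the tilt to about 20° and gather joint and pose data to fit the kinematics.

Emit:
move_arm(
  deltas=[
    [16, 1.5, -15, 2.7, 5.35, 0],
    [16, 1.5, -15, 2.7, 5.35, 0],
    [16, 1.5, -15, 0, 0, -4],
    [16, 1.5, -14, 0, 0, 0],
    [0, 0, 0, 0, 0, 0],
  ],
)

```text
t: 2.62
eef_pos: [0.4486, -0.303, 0.3058]
ee_rot: [-3.119, 0.345, 2.667]
force: [-0.3, 0.6, 0.0]
width: 0.0879
```

```bash
cat > fk.py <<'E'
import numpy as np
from scipy.optimize import least_squares
from scipy.spatial.transform import Rotation as R
X=lambda a:R.from_rotvec([a,0,0]).as_matrix()
Y=lambda a:R.from_rotvec([0,a,0]).as_matrix()
Z=lambda a:R.from_rotvec([0,0,a]).as_matrix()
# p=[a1,lat,z0,L2,a3,L3,d6]
def fk(q,p,s4,s6):
    R1=Z(q[0]);R2=R1@Y(q[1]);R3=R1@Y(q[1]-q[2])
    R6=R3@X(s4*q[3])@Y(-q[4])@X(s6*q[5])
    x=R1@[p[0],p[1],p[2]]+R2@[0,0,p[3]]+R3@[p[5],0,p[4]]+R6@[p[6],0,0]
    return x,R6   # tool axis = R6[:,0]
E
python3 - <<'E'
from h import *
from fk import *
s=arm.get_state(); print(np.round(s['q'],3).tolist(),s['eef_pos'].tolist() if hasattr(s['eef_pos'],'tolist') else s['eef_pos'],s['ee_rot'])
D=[([-0.976,0.359,0.012,0,-1.224,-0.288],[.204,-.643,.405],[3.1399,0,-2.8349]),
([-0.26234708,-0.07169712,-0.81109949,0.37582817,-0.30249273,-2.04886028],[0.38321358,-0.3102773,0.36892508],[-3.10469751,0.55750707,2.74110032]),
(s['q'],s['eef_pos'],s['ee_rot'])]
for s4 in (1,-1):
  for s6 in (1,-1):
    Ms=[]; 
    for q,x,e in D:
        Rt=R.from_euler('xyz',e).as_matrix(); F=fk(q,np.zeros(7),s4,s6)[1]; Ms.append(F.T@Rt)
    print(s4,s6,[np.round(m,2).tolist() for m in Ms])
    # constant F^T R => right model
    f=lambda p:np.concatenate([fk(q,p,s4,s6)[0]-x for q,x,e in D]+[.02*(p-[.1,-.19,.2,.45,.04,.4,.08])])
    r=least_squares(f,[.1,-.19,.2,.45,.04,.4,.08]); print(r.x.round(4),np.abs(r.fun[:9]).max().round(4))
E
```

```text
[-0.2, 0.133, -0.676, 0.264, -0.447, -2.069] [0.44857900450126686, -0.30299608045862747, 0.30579755862483265] [-3.11929356  0.34503659  2.66746656]
1 1 [[[0.0, -0.0, 1.0], [-0.84, 0.54, 0.0], [-0.54, -0.84, -0.0]], [[0.03, 0.22, 0.98], [0.97, -0.23, 0.03], [0.23, 0.95, -0.22]], [[0.06, 0.22, 0.97], [0.87, -0.49, 0.06], [0.49, 0.84, -0.22]]]
[ 0.1849 -0.2094  0.222   0.4656 -0.0111  0.3211  0.1304] 0.0177
1 -1 [[[0.0, -0.0, 1.0], [-1.0, 0.0, 0.0], [-0.0, -1.0, -0.0]], [[0.03, 0.22, 0.98], [-0.75, -0.64, 0.16], [0.66, -0.74, 0.15]], [[0.06, 0.22, 0.97], [-0.88, -0.44, 0.15], [0.47, -0.87, 0.17]]]
[ 0.1849 -0.2094  0.222   0.4656 -0.0111  0.3211  0.1304] 0.0177
-1 1 [[[0.0, -0.0, 1.0], [-0.84, 0.54, 0.0], [-0.54, -0.84, -0.0]], [[0.0, -0.0, 1.0], [0.58, -0.82, -0.0], [0.82, 0.58, -0.0]], [[0.0, 0.0, 1.0], [0.54, -0.84, -0.0], [0.84, 0.54, -0.0]]]
[ 0.1009 -0.1817  0.2451  0.5793 -0.0124  0.3684  0.2438] 0.0103
-1 -1 [[[0.0, -0.0, 1.0], [-1.0, 0.0, 0.0], [-0.0, -1.0, -0.0]], [[0.0, -0.0, 1.0], [-1.0, 0.0, 0.0], [-0.0, -1.0, -0.0]], [[0.0, 0.0, 1.0], [-1.0, -0.0, 0.0], [-0.0, -1.0, 0.0]]]
[ 0.1009 -0.1817  0.2451  0.5793 -0.0124  0.3684  0.2438] 0.0103
```

Emit:
move_arm(
  deltas=[
    [0, 0, -24, 0, 0, 0],
    [0, 0, -24, 0, 0, 0],
    [0, 0, -24, 0, 0, 0],
    [-1, -1, -24, 0, 0, 0],
    [0, 0, 0, 0, 0, 0],
  ],
)

```text
t: 3.03
eef_pos: [0.447, -0.3095, 0.2274]
ee_rot: [-3.111, 0.346, 2.671]
force: [-0.8, -0.6, 0.8]
width: 0.0874
```

Run:
```python
from h import *
from fk import *
import json
s=arm.get_state(); print(np.round(s['q'],3).tolist(),s['eef_pos'],s['ee_rot'],s['force'])
D=[([-0.976,0.359,0.012,0,-1.224,-0.288],[.204,-.643,.405]),
([-0.26234708,-0.07169712,-0.81109949,0.37582817,-0.30249273,-2.04886028],[0.38321358,-0.3102773,0.36892508]),
([-0.2, 0.133, -0.676, 0.264, -0.447, -2.069],[.44858,-.303,.3058]),
(list(s['q']),list(s['eef_pos']))]
json.dump(D,open('D.json','w'))
p0=np.array([.1,-.19,.2,.45,.04,.4,.08])
for reg in (.02,.002,.0005):
    f=lambda p:np.concatenate([fk(q,p,-1,-1)[0]-x for q,x in D]+[reg*(p-p0)])
    r=least_squares(f,p0); print(r.x.round(4),(r.fun[:12]*1000).round(1))
K,T=pose('wrist'); save('wrist','w2.png')
for th,z in (('wide_cassette',0),('strip_end',.046)):
    for r in arm.spot_point(th,'wrist')[:2]: print(th,round(r['score'],2),np.round(r['xy']),atz(K,T,r['xy'],z).round(4))
```

```text
[-0.316, 0.24, -0.905, 0.762, -0.12, -2.474] [ 0.44703936 -0.30953886  0.22736694] [-3.11057753  0.34622353  2.67149047] [-0.82219004 -0.59287461  0.76396923]
[ 0.1006 -0.172   0.0683  0.6423  0.0641  0.3136  0.2189] [ 13.8  14.1  -0.6  -6.2   6.1  -9.6  20.8   7.1  10.6 -17.9 -30.7  -0.3]
[ 0.0978 -0.1717  0.0678  0.648   0.0639  0.3147  0.2234] [ 14.1  14.2  -0.9  -6.5   6.1  -9.1  20.7   7.   10.5 -17.7 -30.8  -0.6]
[ 0.0978 -0.1717  0.0678  0.648   0.0639  0.3147  0.2234] [ 14.1  14.2  -0.9  -6.5   6.1  -9.1  20.7   7.   10.5 -17.7 -30.8  -0.6]
wide_cassette 0.55 [334. 228.] [ 0.5059 -0.3356  0.    ]
```

View pics/w2.png

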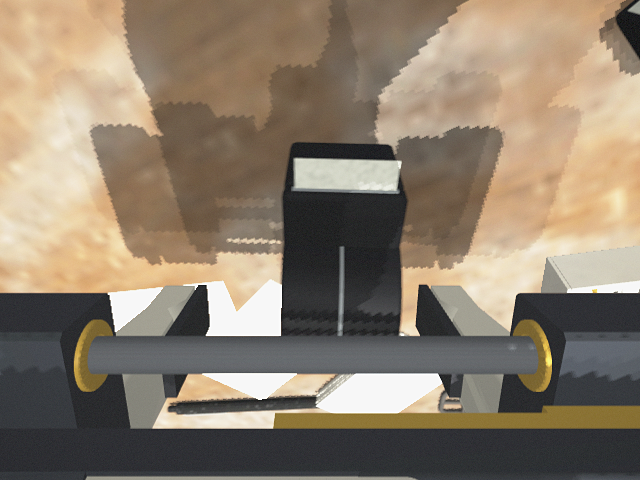

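The wrist picture shows the cassette centred between the open fingers, its top face spanning columns 285–405 and its strip at (345,175), with sides nearly parallel to the image columns. The move came up short because of the wrist singularity, so I'm refining the kinematic model.

```bash
cat >> fk.py <<'E'
# full: p=[a1,z0,L2,a3,L3, lat1(before q4), lat4(after q4), u4(z after q4), lat5, u5, d6]
def fk2(q,p):
    R1=Z(q[0]);R2=R1@Y(q[1]);R3=R1@Y(q[1]-q[2]);R4=R3@X(-q[3]);R5=R4@Y(-q[4]);R6=R5@X(-q[5])
    x=R1@[p[0],p[5],p[1]]+R2@[0,0,p[2]]+R3@[p[4],0,p[3]]+R4@[0,p[6],p[7]]+R5@[p[10],p[8],p[9]]
    return x,R6
E
python3 - <<'E'
from fk import *
import json
D=json.load(open('D.json'))
from itertools import combinations
base=[0,1,2,3,4,10]
p0=np.array([.1,.2,.45,.04,.4,0,0,0,0,0,.08])
for extra in [(5,),(6,),(8,),(5,6),(5,7),(5,9),(6,7),(6,9),(8,9),(7,9),(7,),(9,)]:
  for reg in (.01,.001):
    idx=base+list(extra)
    def full(v): p=np.zeros(11); p[idx]=v; return p
    f=lambda v:np.concatenate([fk2(q,full(v))[0]-x for q,x in D]+[reg*(v-p0[idx])])
    r=least_squares(f,p0[idx]); print(extra,reg,r.x.round(3),(abs(r.fun[:12])*1000).max().round(1))
E
```

```text
(5,) 0.01 [ 0.098  0.068  0.647  0.064  0.314  0.222 -0.172] 30.8
(5,) 0.001 [ 0.098  0.068  0.648  0.064  0.315  0.223 -0.172] 30.8
(6,) 0.01 [-0.     0.199  0.6    0.001  0.464  0.199 -0.192] 0.4
(6,) 0.001 [-0.001  0.199  0.602  0.001  0.464  0.201 -0.192] 0.3
(8,) 0.01 [-0.     0.199  0.6    0.001  0.464  0.199 -0.192] 0.4
(8,) 0.001 [-0.001  0.199  0.602  0.001  0.464  0.201 -0.192] 0.3
(5, 6) 0.01 [-0.     0.199  0.6    0.001  0.463  0.199 -0.    -0.191] 0.4
(5, 6) 0.001 [-0.001  0.199  0.602  0.001  0.464  0.201  0.    -0.192] 0.3
(5, 7) 0.01 [ 0.067  0.062  0.738 -0.015  0.314  0.306 -0.191  0.077] 22.8
(5, 7) 0.001 [ 0.066  0.062  0.74  -0.015  0.315  0.308 -0.191  0.077] 22.8
(5, 9) 0.01 [ 0.056  0.045  0.615  0.085  0.307  0.199 -0.19   0.053] 25.0
(5, 9) 0.001 [ 0.055  0.045  0.616  0.085  0.307  0.2   -0.19   0.053] 25.0
(6, 7) 0.01 [ 0.     0.199  0.599  0.002  0.463  0.198 -0.192 -0.001] 0.3
(6, 7) 0.001 [-0.001  0.199  0.601  0.001  0.464  0.2   -0.192 -0.001] 0.3
(6, 9) 0.01 [ 0.     0.199  0.6    0.001  0.464  0.199 -0.192 -0.001] 0.3
(6, 9) 0.001 [-0.     0.199  0.602  0.001  0.464  0.201 -0.191 -0.001] 0.3
(8, 9) 0.01 [ 0.     0.199  0.6    0.001  0.464  0.199 -0.192 -0.001] 0.3
(8, 9) 0.001 [-0.     0.199  0.602  0.001  0.464  0.201 -0.191 -0.001] 0.3
(7, 9) 0.01 [-0.032  0.507  2.395 -0.916  0.606  1.851  0.612 -0.625] 160.4
(7, 9) 0.001 [-0.026  0.52   2.493 -0.991  0.614  1.935  0.669 -0.667] 160.7
(7,) 0.01 [-0.285  0.351  1.21   0.13   0.561  0.859 -0.188] 158.9
(7,) 0.001 [-0.289  0.352  1.218  0.128  0.563  0.866 -0.187] 159.0
(9,) 0.01 [-0.185  0.381  1.458 -0.117  0.561  1.054 -0.167] 159.3
(9,) 0.001 [-0.189  0.382  1.464 -0.117  0.563  1.061 -0.166] 159.4
```

```bash
cat >> fk.py <<'E'
P=np.array([0,.199,.601,.001,.464,0,-.192,0,0,0,.200])
lo=np.array([-3.07,-1.43,-1.02,-3.03,-3.05,-3.03]);hi=np.array([3.07,2.12,1.25,1.67,0,3.03])
C=np.array([[0,0,1],[-1,0,0],[0,-1,0]])
def tooldir(yaw,th,flip=0):   # tool rotation: z = sin th*x' - cos th*z ; y = y' 
    M=Z(yaw)@Y(-th)@X(np.pi)   # start: x along x', y=-y', z=-z
    return M@Z(np.pi*flip)
def ik(x,Rt,n=60,seed=0,x0=None):
    rng=np.random.default_rng(seed);S=[]
    def f(q):
        a,b=fk2(q,P); return np.concatenate([a-x,.3*R.from_matrix((b@C).T@Rt).as_rotvec()])
    for s in ([x0] if x0 is not None else rng.uniform(lo,hi,(n,6))):
        r=least_squares(f,np.clip(s,lo+1e-6,hi-1e-6),bounds=(lo,hi))
        if r.cost<1e-8 and not any(np.abs(r.x-t).max()<.05 for t in S): S.append(r.x)
    return S
def tcp(G,Rt): return np.array(G)-.1593*Rt[:,2]
E
python3 - <<'E'
from fk import *
q=[-0.316,0.24,-0.905,0.762,-0.12,-2.474]; print(R.from_matrix(fk2(q,P)[1]@C).as_euler('xyz'))
for nm,G,yaw in (('pick',[.495,-.329,.058],-.47),('seat',[.512-.012,.137-.003,.099],.25),('lift',[.5,.134,.149],.25)):
  for th in (0,10,20,30,40):
   for fl in (0,1):
    Rt=tooldir(yaw,np.radians(th),fl)
    for s in ik(tcp(G,Rt),Rt,40): print(nm,th,fl,s.round(2))
E
```

```text
[-3.11056319  0.34703271  2.67206524]
pick 0 0 [-0.26  0.41 -0.39  0.   -0.77  1.36]
pick 0 1 [-0.26  0.41 -0.39 -0.   -0.77 -1.78]
pick 10 0 [-0.23  0.33 -0.57  0.09 -0.5   1.26]
pick 10 1 [-0.23  0.33 -0.57  0.09 -0.5  -1.88]
seat 0 0 [ 0.64  0.25 -0.52 -0.   -0.8   1.18]
seat 0 1 [ 0.64  0.25 -0.52 -0.   -0.8  -1.96]
seat 10 0 [ 0.69  0.16 -0.72  0.15 -0.54  1.01]
seat 10 1 [ 0.69  0.16 -0.72  0.15 -0.54 -2.13]
lift 0 0 [ 0.64  0.19 -0.47 -0.   -0.92  1.18]
lift 0 1 [ 0.64  0.19 -0.47 -0.   -0.92 -1.96]
lift 10 0 [ 0.7   0.09 -0.65  0.12 -0.68  1.04]
lift 10 1 [ 0.7   0.09 -0.65  0.12 -0.68 -2.1 ]
lift 20 0 [ 0.72  0.   -0.89  0.42 -0.39  0.73]
lift 20 1 [ 0.72  0.   -0.89  0.42 -0.39 -2.42]
```

The fit is good to 0.4 mm. Next, check which tilts are feasible and crop the printer from both fixed cameras.

Run:
```python
from fk import *
import cv2
for nm,G,yaw in (('pick',[.495,-.329,.060],-.47),('seat',[.500,.134,.100],.25)):
  for th in (12,14,16,18):
    Rt=tooldir(yaw,np.radians(th),1)
    for s in ik(tcp(G,Rt),Rt,30): print(nm,th,tcp(G,Rt).round(4),s.round(2))
a=cv2.imread('pics/top0.png')[165:305,140:275]; b=cv2.imread('pics/scene0.png')[120:285,190:320]
a=cv2.resize(a,(0,0),fx=3,fy=3,interpolation=cv2.INTER_CUBIC);b=cv2.resize(b,(0,0),fx=3,fy=3,interpolation=cv2.INTER_CUBIC)
c=np.zeros((max(len(a),len(b)),a.shape[1]+b.shape[1],3),np.uint8);c[:len(a),:a.shape[1]]=a;c[:len(b),a.shape[1]:]=b
cv2.imwrite('pics/crop.png',c);print(a.shape,b.shape)
```

```text
pick 12 [ 0.4655 -0.314   0.2158] [-0.23  0.32 -0.61  0.12 -0.44 -1.91]
pick 14 [ 0.4606 -0.3115  0.2146] [-0.22  0.31 -0.66  0.16 -0.37 -1.96]
pick 16 [ 0.4559 -0.3091  0.2131] [-0.22  0.29 -0.71  0.23 -0.3  -2.03]
pick 18 [ 0.4511 -0.3067  0.2115] [-0.23  0.28 -0.79  0.36 -0.21 -2.15]
seat 12 [0.4679 0.1258 0.2558] [ 0.7   0.14 -0.77  0.2  -0.48 -2.19]
seat 14 [0.4627 0.1245 0.2546] [ 0.71  0.13 -0.82  0.27 -0.42 -2.26]
seat 16 [0.4575 0.1231 0.2531] [ 0.71  0.11 -0.88  0.37 -0.35 -2.36]
seat 18 [0.4523 0.1218 0.2515] [ 0.69  0.1  -0.96  0.52 -0.26 -2.5 ]
(420, 405, 3) (495, 390, 3)
```

View pics/crop.png

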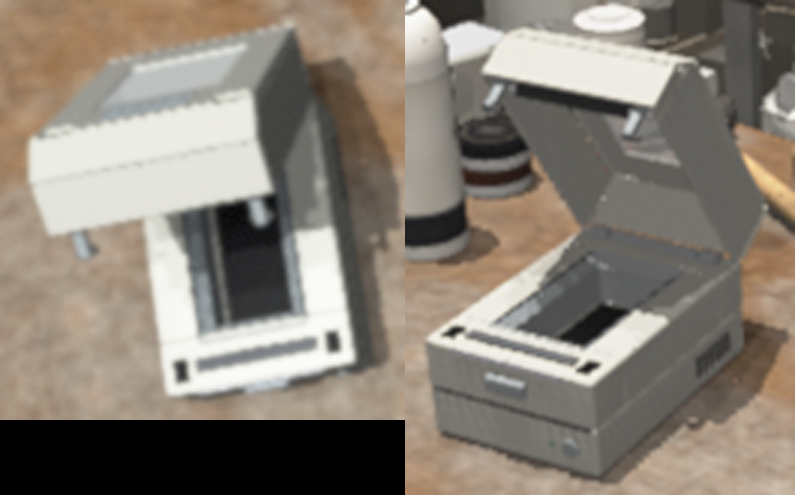

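The crop shows the printer from the top camera (left) and the scene camera (right). Its front corners are at crop (168,396) and (355,362) in the left half, and (428,347), (605,378) and (603,476) in the right half. The cover's hooks stick down from its front edge. I'll fit the printer's pose to these corners.

Run:
```python
from h import *
from fk import least_squares
O=[('top',[-.095,.065,.075],(168/3+140,396/3+165)),('top',[-.095,-.065,.075],(355/3+140,362/3+165)),
('top',[-.054,.028,.075],None),
('scene',[-.095,.065,.075],((428-405)/3+190,347/3+120)),('scene',[-.095,-.065,.075],((605-405)/3+190,378/3+120)),
('scene',[-.095,-.065,0],((603-405)/3+190,476/3+120)),('scene',[-.095,.065,0],((438-405)/3+190,433/3+120)),
('scene',[0,0,.04],(255,236)),('top',[0,0,.04],(226,248)),('scene',[.085,0,.075],(271,204)),('top',[.085,0,.075],(214,207))]
Cs={n:pose(n) for n in('top','scene')}
def wp(v,l): c,s=np.cos(v[2]),np.sin(v[2]); return np.array([v[0]+c*l[0]-s*l[1],v[1]+s*l[0]+c*l[1],l[2]])
for cams in (('top',),('scene',),('top','scene')):
    L=[o for o in O if o[2] and o[0] in cams]
    f=lambda v:np.concatenate([proj(*Cs[n],wp(v,l))-px for n,l,px in L])
    r=least_squares(f,[.512,.137,.25],loss='soft_l1'); print(cams,r.x.round(4),f(r.x).reshape(-1,2).round(1).tolist())
v=r.x
# well corners overlay
for n in Cs:
    im=cv2.imread(f'pics/{n}0.png')
    for z in (.075,.04):
        h=(.054+.008*(z>.05),.028+.008*(z>.05))
        q=np.array([proj(*Cs[n],wp(v,[a*h[0],b*h[1],z])) for a,b in((-1,-1),(-1,1),(1,1),(1,-1))]); cv2.polylines(im,[(q*16).astype(int)],True,(0,0,255) if z>.05 else (0,255,0),1,cv2.LINE_AA,4)
    q=np.array([proj(*Cs[n],wp(v,[a*.095,b*.065,.075])) for a,b in((-1,-1),(-1,1),(1,1),(1,-1))]); cv2.polylines(im,[(q*16).astype(int)],True,(255,0,0),1,cv2.LINE_AA,4)
    c=im[165:305,140:275] if n=='top' else im[120:285,190:320]
    cv2.imwrite(f'pics/ov_{n}.png',cv2.resize(c,(390,480),interpolation=cv2.INTER_CUBIC))
cv2.imwrite('pics/ov.png',np.hstack([cv2.imread('pics/ov_top.png'),cv2.imread('pics/ov_scene.png')]))
```

```text
('top',) [0.5134 0.1423 0.2088] [[-0.4, 1.0], [0.7, 0.1], [-0.7, 0.0], [0.3, -1.5]]
('scene',) [0.5158 0.1436 0.2635] [[-0.4, -2.5], [-0.7, 0.7], [2.6, 1.8], [0.5, 1.8], [-2.4, -2.5], [0.6, -2.8]]
('top', 'scene') [0.5144 0.1417 0.2229] [[0.7, 0.8], [1.6, -1.0], [-1.2, -2.9], [-3.0, 1.5], [0.3, 2.7], [-0.2, 1.3], [-2.2, -2.0], [-0.4, -0.5], [2.3, -2.1], [0.1, -1.9]]
```

View pics/ov.png

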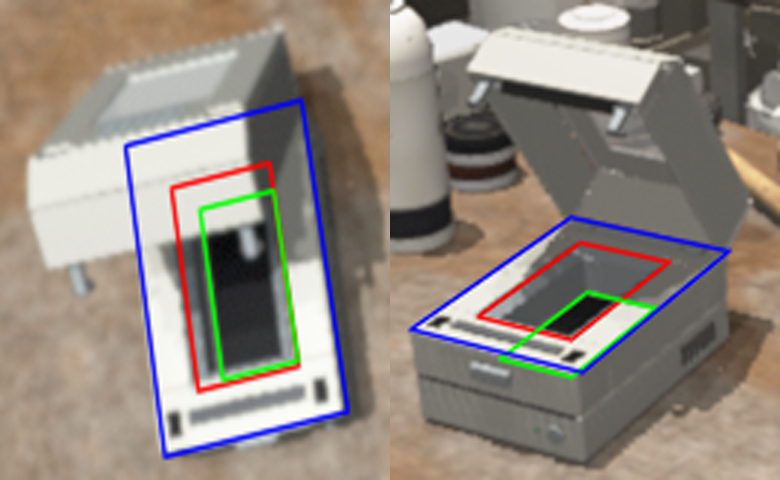

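Emit:
move_arm(
  deltas=[
    [4, 2, -2, 0.8, 1.6, 0],
    [2, 1, -4, 0.8, 1.6, 0],
    [0, 0, -4, 0, 0, 0],
    [0, 0, -4, 0, 0, 0],
    [0, 0, 0, 0, 0, 0],
  ],
)

```text
t: 3.6
eef_pos: [0.453, -0.3092, 0.2182]
ee_rot: [-3.11, 0.304, 2.666]
force: [0.6, -0.3, -0.2]
width: 0.0875
```

The overlay fits the housing and well to a few mm in both views, giving the printer at about (0.514, 0.142) with yaw about 0.22. Now I'll finish the descent and grip.

Emit:
move_arm(
  deltas=[
    [0, 0, -2, 0.6, 1.25, 0],
    [0, 0, -2, 0, 0, 0],
    [0, 0, -2, 0, 0, 0],
    [0, 0, 0, 0, 0, 0],
    [0, 0, 0, 0, 0, 0],
  ],
)

```text
t: 4.02
eef_pos: [0.4521, -0.3095, 0.2115]
ee_rot: [-3.108, 0.279, 2.668]
force: [0.2, -0.6, 0.6]
width: 0.0877
```

Emit:
move_arm(
  deltas=[
    [0, 0, 0, 0, 0, 0],
    [0, 0, 0, 0, 0, 0],
    [0, 0, 0, 0, 0, 0],
    [0, 0, 0, 0, 0, 0],
    [0, 0, 0, 0, 0, 0],
  ],
  claw=255,
  squeeze=30,
)

```text
t: 4.43
eef_pos: [0.4524, -0.3095, 0.2114]
ee_rot: [-3.108, 0.279, 2.668]
force: [0.1, 0.7, 0.9]
width: 0.0597
```

Emit:
move_arm(
  deltas=[
    [0, 0, 0, 0, 0, 0],
    [0, 0, 0, 0, 0, 0],
    [0, 0, 0, 0, 0, 0],
    [0, 0, 0, 0, 0, 0],
    [0, 0, 0, 0, 0, 0],
  ],
)

```text
t: 4.85
eef_pos: [0.4524, -0.3095, 0.2113]
ee_rot: [-3.108, 0.279, 2.668]
force: [1.0, 1.7, -0.7]
width: 0.0485
```

Run:
```python
from h import *
s=arm.get_state(); print(np.round(s['q'],3).tolist(),s['eef_pos'],s['ee_rot'],s['force'],s['width'])
Rt=R.from_euler('xyz',s['ee_rot']).as_matrix(); print('G',s['eef_pos']+.1593*Rt[:,2],Rt[:,2],'y',Rt[:,1])
save('wrist','w3.png'); K,T=pose('wrist')
for th,z in (('wide_cassette',0),('strip_end',.046)):
    for r in arm.spot_point(th,'wrist')[:1]: print(th,round(r['score'],2),np.round(r['xy']),atz(K,T,r['xy'],z).round(4))
```

```text
[-0.234, 0.291, -0.781, 0.401, -0.254, -2.192] [ 0.45239144 -0.30952947  0.21134355] [-3.10782173  0.27850503  2.66758011] [ 0.95787783  1.71735905 -0.66093126] 0.0485118633966344
G [ 0.48887998 -0.33429418  0.05826911] [ 0.22905552 -0.15545958 -0.96091929] y [ 0.46445886  0.88499949 -0.03246348]
wide_cassette 0.66 [315. 268.] [ 0.5031 -0.3437  0.    ]
strip_end 0.77 [308. 216.] [ 0.4511 -0.3179  0.046 ]
```

Emit:
move_arm(
  deltas=[
    [0, 0, 10, 0, 0, 0],
    [0, 0, 20, 0.85, -0.4, 0],
    [0, 0, 30, 0.8, -0.45, 0],
    [0, 0, 30, 0, 0, 0],
    [0, 0, 15, 0, 0, 0],
  ],
)

```text
t: 5.42
eef_pos: [0.4531, -0.3097, 0.3198]
ee_rot: [3.141, 0.282, 2.658]
force: [1.0, -0.2, -1.3]
width: 0.0482
```

Run:
```python
from h import *
from fk import *
s=arm.get_state(); print(np.round(s['q'],3).tolist(),s['eef_pos'],s['ee_rot'],s['force'],s['width'])
Rt=R.from_euler('xyz',s['ee_rot']).as_matrix(); G=s['eef_pos']+.1593*Rt[:,2];print('G',G,Rt[:,2],'y',Rt[:,1])
save('wrist','w4.png'); save('scene','s4.png')
x0=s['q']
yaw=.225; pr=np.array([.514,.142]); u=np.array([np.cos(yaw),np.sin(yaw)])
for th in (12,14,16):
  for nm,gx,gz in (('high',-.06,.17),('pre',-.06,.15),('lift',-.016,.145),('seat',-.016,.099)):
    Rn=tooldir(yaw,np.radians(th),1); x=tcp(np.append(pr+u*gx,gz),Rn)
    S=ik(x,Rn,x0=x0) or ik(x,Rn,20); print(th,nm,x.round(4),[t.round(2).tolist() for t in S])
    if S:x0=S[0]
```

```text
[-0.217, 0.145, -0.562, 0.129, -0.595, -1.933] [ 0.45310398 -0.30969034  0.31978698] [3.14059557 0.28176235 2.65829799] [ 0.97582929 -0.24787734 -1.28191815] 0.04822040714174151
G [ 0.49239801 -0.33013269  0.16676875] [ 0.24666685 -0.12832611 -0.96056643] y [0.4644533  0.8855971  0.00095777]
12 high [0.4232 0.1212 0.3258] [[0.78, -0.04, -0.75, 0.17, -0.69, -2.25]]
12 pre [0.4232 0.1212 0.3058] [[0.78, -0.01, -0.79, 0.19, -0.62, -2.27]]
12 lift [0.4661 0.131  0.3008] [[0.72, 0.08, -0.7, 0.17, -0.61, -2.2]]
12 seat [0.4661 0.131  0.2548] [[0.72, 0.14, -0.78, 0.22, -0.48, -2.25]]
14 high [0.4179 0.12   0.3246] [[0.79, -0.06, -0.79, 0.22, -0.64, -2.3]]
14 pre [0.4179 0.12   0.3046] [[0.79, -0.03, -0.83, 0.24, -0.57, -2.33]]
14 lift [0.4608 0.1298 0.2996] [[0.73, 0.06, -0.75, 0.22, -0.56, -2.25]]
14 seat [0.4608 0.1298 0.2536] [[0.72, 0.13, -0.83, 0.29, -0.41, -2.32]]
16 high [0.4127 0.1188 0.3231] [[0.8, -0.08, -0.84, 0.28, -0.59, -2.36]]
16 pre [0.4127 0.1188 0.3031] [[0.8, -0.05, -0.88, 0.31, -0.52, -2.39]]
16 lift [0.4556 0.1286 0.2981] [[0.74, 0.04, -0.8, 0.28, -0.5, -2.32]]
16 seat [0.4556 0.1286 0.2521] [[0.72, 0.11, -0.9, 0.4, -0.34, -2.43]]
```

View pics/w4.png

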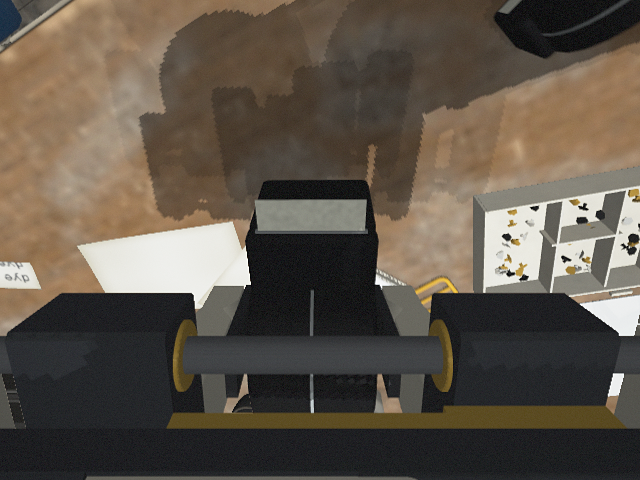

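The wrist picture shows the cassette held square and centred (columns 247–377), with its strip at (310,215) towards the robot. Now I'll carry it to a point in front of the well.

Emit:
move_arm(
  deltas=[
    [-6, 34, 1, 0, 0, 3],
    [-6, 36, 0, 0, 0, 4],
    [-6, 36, 0, 0, 0, 4],
    [-6, 36, 1, 0, 0, 4],
    [-4, 36, 0, 0, 0, 4],
  ],
)

```text
t: 5.93
eef_pos: [0.4226, -0.1306, 0.3169]
ee_rot: [-3.141, 0.276, 2.992]
force: [0.7, 1.6, -2.0]
width: 0.0483
```

Emit:
move_arm(
  deltas=[
    [-4, 36, 0, 0, 0, 4],
    [-4, 36, 0, 0, 0, 4],
    [-4, 36, 1, 0, 0, 4],
    [0, 36, 0, 0, 0, 4],
    [0, 36, 0, 0, 0, 4],
  ],
)

```text
t: 6.35
eef_pos: [0.4109, 0.0495, 0.3183]
ee_rot: [-3.141, 0.277, -2.941]
force: [2.1, 0.5, -1.6]
width: 0.048
```

Emit:
move_arm(
  deltas=[
    [0, 36, 0, 0, 0, 1.6],
    [0, 30, 0, 0, 0, 0],
    [0, 5, 0, 0, 0, 0],
    [0, 0, 0, 0, 0, 0],
    [0, 0, 0, 0, 0, 0],
  ],
)

```text
t: 6.77
eef_pos: [0.4117, 0.1191, 0.318]
ee_rot: [-3.14, 0.276, -2.915]
force: [-0.1, -1.0, -2.4]
width: 0.0483
```

Run:
```python
from h import *
s=arm.get_state(); print(np.round(s['q'],3).tolist(),s['eef_pos'],s['ee_rot'],s['force'],s['width'])
Rt=R.from_euler('xyz',s['ee_rot']).as_matrix(); G=s['eef_pos']+.1593*Rt[:,2];print('G',G,Rt[:,2],'y',Rt[:,1])
K,T=pose('wrist'); im=save('wrist','w5.png')
yaw=.225; c,sn=np.cos(yaw),np.sin(yaw)
q=[]
for l in ((-.095,-.065,.075),(-.095,.065,.075),(-.062,.036,.075),(-.062,-.036,.075),(-.095,.065,0),(-.095,-.065,0)):
    q.append(proj(K,T,[.514+c*l[0]-sn*l[1],.142+sn*l[0]+c*l[1],l[2]]))
print(np.round(q).tolist())
v=im[:,:,::-1].copy(); cv2.polylines(v,[np.array(q[:4]).astype(int)],False,(0,0,255)); cv2.imwrite('pics/w5o.png',v)
for n in('wrist',):
  for th,z in (('well',.04),('printer',0),('strip_end',.16)):
    for r in arm.spot_point(th,n)[:1]: print(th,round(r['score'],2),np.round(r['xy']),atz(K,T,r['xy'],z).round(4))
```

```text
[0.805, -0.068, -0.848, 0.279, -0.577, -2.368] [0.41168256 0.11906813 0.3180343 ] [-3.14019328  0.27568889 -2.91526076] [-0.1307986  -0.99116994 -2.41540598] 0.04830707196251151
G [0.45398965 0.12858174 0.16474995] [ 0.26558123  0.05972137 -0.96223696] y [-0.22403305  0.97458062 -0.00134653]
[[189.0, 155.0], [440.0, 155.0], [378.0, 211.0], [250.0, 211.0], [411.0, 113.0], [217.0, 113.0]]
strip_end 0.75 [309. 219.] [0.4106 0.1164 0.16  ]
```

View pics/w5o.png

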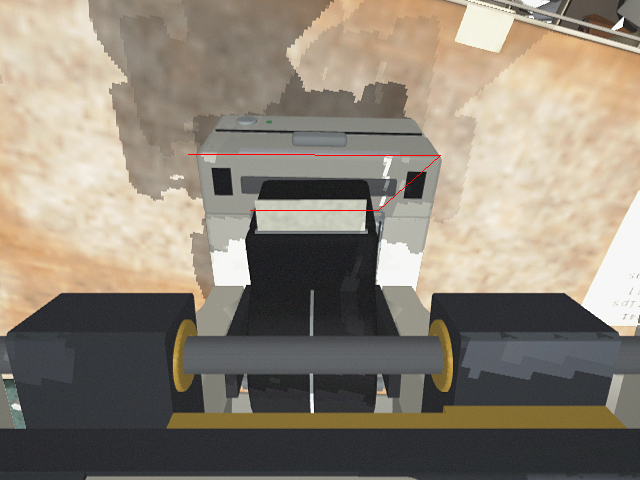

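The wrist picture shows the cassette held over the printer front. The printer's top front edge lies at row 155, from about column 201 to 440 (predicted 189 to 440). I'll measure its edges numerically.

Run:
```python
from h import *
im=cv2.imread('pics/w5.png'); g=cv2.GaussianBlur(im,(3,3),0).astype(int); sat=g.max(2)-g.min(2)
for r in (120,125,130,140,150,155,160,170,180,190,200,210):
    row=sat[r]<18; xs=np.where(row[150:480])[0]+150
    # longest runs
    runs=np.split(xs,np.where(np.diff(xs)>1)[0]+1); runs=[(int(a[0]),int(a[-1])) for a in runs if len(a)>8]; print(r,runs)
print(im[100:175:3,320].tolist())
```

```text
120 [(218, 266), (271, 413)]
125 [(215, 417)]
130 [(212, 420)]
140 [(205, 428)]
150 [(199, 435)]
155 [(197, 438)]
160 [(197, 440)]
170 [(199, 438)]
180 [(200, 436)]
190 [(201, 434)]
200 [(203, 432)]
210 [(205, 430)]
[[96, 106, 116], [103, 108, 116], [95, 106, 113], [94, 107, 114], [96, 105, 113], [92, 102, 111], [127, 132, 132], [127, 136, 135], [129, 136, 135], [129, 137, 137], [118, 125, 123], [115, 116, 109], [118, 121, 115], [136, 138, 129], [128, 127, 123], [111, 109, 103], [129, 137, 137], [147, 146, 146], [166, 161, 164], [153, 162, 162], [144, 155, 154], [145, 154, 151], [144, 155, 153], [144, 152, 154], [145, 156, 152]]
```

The printer sits about 1 mm further in x' and 2 mm further in y' than estimated, and its yaw matches. I'll lower to just above the rim, then push in, letting the gripper's body open the cover further if it touches.

Emit:
move_arm(
  deltas=[
    [0, 0, -8, 0, 0, 0],
    [0, 0, -8, 0, 0, 0],
    [0, 0, -7, 0, 0, 0],
    [0, 2, 0, 0, 0, 0],
    [4, 1, 0, 0, 0, 0],
  ],
)

```text
t: 7.38
eef_pos: [0.4161, 0.1217, 0.296]
ee_rot: [-3.141, 0.277, -2.917]
force: [-0.7, -0.4, -1.3]
width: 0.0482
```

Emit:
move_arm(
  deltas=[
    [4, 1, 0, 0, 0, 0],
    [4, 1, 0, 0, 0, 0],
    [4, 1, 0, 0, 0, 0],
    [4, 1, 0, 0, 0, 0],
    [4, 1, 0, 0, 0, 0],
  ],
)

```text
t: 7.8
eef_pos: [0.4369, 0.1276, 0.2965]
ee_rot: [-3.142, 0.278, -2.916]
force: [-1.0, -0.1, -1.6]
width: 0.0482
```

Emit:
move_arm(
  deltas=[
    [4, 1, 0, 0, 0, 0],
    [4, 1, 0, 0, 0, 0],
    [4, 1, 0, 0, 0, 0],
    [4, 1, 0, 0, 0, 0],
    [0, 0, 0, 0, 0, 0],
  ],
)

```text
t: 8.22
eef_pos: [0.453, 0.1317, 0.2963]
ee_rot: [-3.141, 0.278, -2.916]
force: [0.1, 0.2, -3.0]
width: 0.048
```

Run:
```python
from h import *
s=arm.get_state(); print(np.round(s['q'],3).tolist(),s['eef_pos'],s['ee_rot'],s['force'],s['moment'],s['width'])
Rt=R.from_euler('xyz',s['ee_rot']).as_matrix(); G=s['eef_pos']+.1593*Rt[:,2];print('G',G,'y',Rt[:,1])
save('scene','s6.png')
c=cv2.imread('pics/s6.png')[100:300,150:350]; cv2.imwrite('pics/s6c.png',cv2.resize(c,(600,600),interpolation=cv2.INTER_CUBIC))
```

```text
[0.747, 0.044, -0.804, 0.291, -0.498, -2.333] [0.45300285 0.13167652 0.29629121] [-3.14130265  0.27824975 -2.91641187] [ 0.11406748  0.22740139 -3.02935396] [-0.29118291  1.1554978  -0.05892828] 0.04800834549490511
G [0.49566393 0.14140131 0.14311827] y [-2.23204932e-01  9.74771502e-01 -2.78848210e-04]
```

View pics/s6c.png

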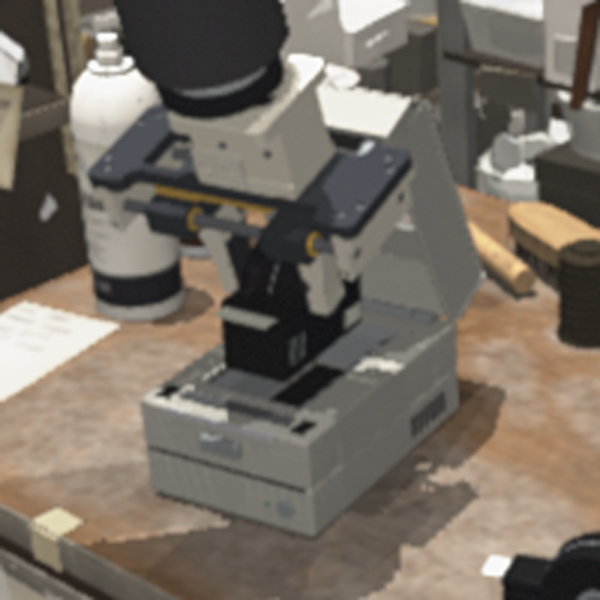

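The scene crop shows the cassette poised over the well, with the cover leaning back behind the gripper and no contact forces. Now I'll centre and lower it.

Emit:
move_arm(
  deltas=[
    [3, -1, 0, 0, 0, 0],
    [0, 0, -4, 0, 0, 0],
    [0, 0, -4, 0, 0, 0],
    [0, 0, -4, 0, 0, 0],
    [0, 0, -3, 0, 0, 0],
  ],
)

```text
t: 8.68
eef_pos: [0.4554, 0.1305, 0.281]
ee_rot: [-3.141, 0.279, -2.916]
force: [-0.2, 0.1, -2.6]
width: 0.0481
```

Emit:
move_arm(
  deltas=[
    [0, 0, -3, 0, 0, 0],
    [0, 0, -3, 0, 0, 0],
    [0, 0, -3, 0, 0, 0],
    [0, 0, 0, 0, 0, 0],
    [0, 0, 0, 0, 0, 0],
  ],
)

```text
t: 9.1
eef_pos: [0.4553, 0.1304, 0.2722]
ee_rot: [-3.141, 0.278, -2.916]
force: [0.4, 0.0, -2.1]
width: 0.0483
```

Run:
```python
from h import *
s=arm.get_state(); print(np.round(s['q'],3).tolist(),s['eef_pos'],s['ee_rot'],s['force'],s['moment'],s['width'])
Rt=R.from_euler('xyz',s['ee_rot']).as_matrix(); G=s['eef_pos']+.1593*Rt[:,2];print('G',G,'y',Rt[:,1])
```

```text
[0.733, 0.083, -0.847, 0.336, -0.417, -2.371] [0.45534753 0.13038213 0.27219462] [-3.14118872  0.27805898 -2.91616136] [ 0.44177632  0.01597194 -2.10011667] [-0.24016473  1.15146035 -0.0071573 ] 0.04828420485761197
G [0.49798175 0.14009339 0.11901334] y [-2.23418673e-01  9.74722497e-01 -3.88414410e-04]
```

Emit:
move_arm(
  deltas=[
    [0, 0, -3, 0, 0, 0],
    [0, 0, -3, 0, 0, 0],
    [0, 0, -3, 0, 0, 0],
    [0, 0, -3, 0, 0, 0],
    [0, 0, 0, 0, 0, 0],
  ],
)

```text
t: 9.52
eef_pos: [0.4551, 0.1302, 0.2596]
ee_rot: [-3.141, 0.277, -2.916]
force: [-0.2, -0.1, -2.1]
width: 0.0482
```

Emit:
move_arm(
  deltas=[
    [0, 0, -2, 0, 0, 0],
    [0, 0, -2, 0, 0, 0],
    [0, 0, -2, 0, 0, 0],
    [0, 0, -1, 0, 0, 0],
    [0, 0, 0, 0, 0, 0],
  ],
)

```text
t: 9.93
eef_pos: [0.4553, 0.1303, 0.2531]
ee_rot: [-3.141, 0.278, -2.916]
force: [0.6, 0.9, -1.0]
width: 0.0477
```

Run:
```python
from h import *
s=arm.get_state(); print(np.round(s['q'],3).tolist(),s['eef_pos'],s['ee_rot'],s['force'],s['moment'],s['width'])
Rt=R.from_euler('xyz',s['ee_rot']).as_matrix(); G=s['eef_pos']+.1593*Rt[:,2];print('G',G,'y',Rt[:,1])
```

```text
[0.722, 0.113, -0.89, 0.396, -0.347, -2.426] [0.45527727 0.1303384  0.25308927] [-3.14124397  0.27799845 -2.91626482] [ 0.61285144  0.92660051 -0.96472888] [-0.26935494  1.15200636 -0.01318212] 0.04772157535445771
G [0.49790149 0.14005176 0.09990534] y [-2.23332635e-01  9.74742234e-01 -3.35294464e-04]
```

Emit:
move_arm(
  deltas=[
    [0, 0, -1, 0, 0, 0],
    [0, 0, -1, 0, 0, 0],
    [0, 0, -0.5, 0, 0, 0],
    [0, 0, 0, 0, 0, 0],
    [0, 0, 0, 0, 0, 0],
  ],
)

```text
t: 10.35
eef_pos: [0.4557, 0.1308, 0.2517]
ee_rot: [3.141, 0.28, -2.916]
force: [-2.7, -0.6, 5.6]
width: 0.0482
```

Emit:
move_arm(
  deltas=[
    [0, 0, 0, 0, 0, 0],
    [0, 0, 0, 0, 0, 0],
    [0, 0, 0, 0, 0, 0],
    [0, 0, 0, 0, 0, 0],
    [0, 0, 0, 0, 0, 0],
  ],
  claw=90,
)

```text
t: 10.77
eef_pos: [0.4554, 0.1305, 0.2509]
ee_rot: [-3.142, 0.278, -2.916]
force: [-0.5, 0.0, 0.4]
width: 0.0567
```

Emit:
move_arm(
  deltas=[
    [0, 0, 0, 0, 0, 0],
    [-8, -2, 10, 0, 0, 0],
    [-8, -2, 15, 0, 0, 0],
    [-12, -3, 15, 0, 0, 0],
    [-12, -3, 15, 0, 0, 0],
  ],
)

```text
t: 11.18
eef_pos: [0.415, 0.1203, 0.3062]
ee_rot: [-3.141, 0.277, -2.917]
force: [0.3, 0.1, 0.4]
width: 0.0566
```

Run:
```python
from h import *
s=arm.get_state(); print(np.round(s['q'],3).tolist(),s['eef_pos'],s['ee_rot'],s['force'],s['width'])
for n in('wrist','scene'):
  im=save(n,n+'7.png'); K,T=pose(n)
  for th,z in (('wide_cassette',.04),('strip_end',.086),('cover_press',.19),('well',.04)):
    for r in arm.spot_point(th,n)[:1]:
        p=atz(K,T,r['xy'],z);d=p[:2]-[.5145,.1442];print(n,th,round(r['score'],2),np.round(r['xy']),p.round(4),'local',(d@[.975,.223]).round(4),(d@[-.223,.975]).round(4))
a=cv2.imread('pics/wrist7.png');b=cv2.resize(cv2.imread('pics/scene7.png')[100:300,170:337],(400,480),interpolation=cv2.INTER_CUBIC)
cv2.imwrite('pics/c7.png',np.hstack([cv2.resize(a[:, 120:520],(400,480)),b]))
```

```text
[0.798, -0.045, -0.867, 0.297, -0.534, -2.384] [0.41500196 0.1203271  0.3061784 ] [-3.14119971  0.27749879 -2.91650422] [0.32099723 0.08009823 0.39595917] 0.05664708468198322
wrist wide_cassette 0.83 [316. 268.] [0.5153 0.1441 0.04  ] local 0.0008 -0.0003
wrist strip_end 0.8 [314. 235.] [0.4602 0.1303 0.086 ] local -0.0561 -0.0015
scene wide_cassette 0.63 [248. 234.] [0.507 0.148 0.04 ] local -0.0064 0.0054
scene strip_end 0.89 [232. 226.] [0.4562 0.1359 0.086 ] local -0.0587 0.0049
scene cover_press 0.81 [269. 135.] [0.664  0.2278 0.19  ] local 0.1644 0.0481
scene well 0.32 [252. 248.] [0.472 0.102 0.04 ] local -0.0509 -0.0317
```

View pics/c7.png

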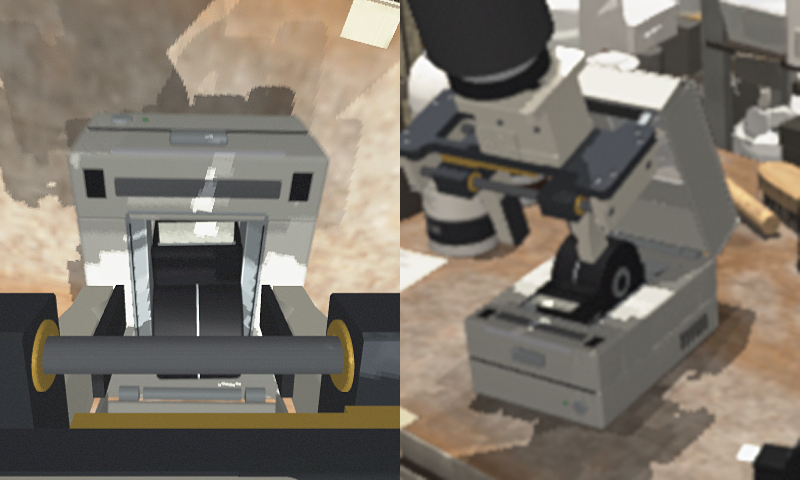

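The wrist view (left) shows the cassette down in the well, with its strip at the front (col 315, row 235 in the full picture). The scene view (right) shows it sitting square, with the cover leaning open. The wrist net puts the cassette within 1 mm of the well's centre, and the floor contact showed as a 5.6 N force. Next I'll plan the cover closing.

```bash
cat > cov.py <<'E'
from fk import *
pr=np.array([.5145,.1442]);yaw=.225;u=np.array([np.cos(yaw),np.sin(yaw)])
def P(a): return np.array([.085-.141*np.cos(a)+.055*np.sin(a), .075+.141*np.sin(a)+.055*np.cos(a)])
def tcpv(lx,z): return np.append(pr+u*lx,z+.178)
E
python3 - <<'E'
from cov import *
x0=[0.798,-0.045,-0.867,0.297,-0.534,-2.384]
Rt=tooldir(yaw,0,1)
W=[('up',-.08,.29),('over',.0,.29),('over',.12,.29),('behind',.125,.24)]+[(a,P(a)[0]+.010,P(a)[1]) for a in (1.15,1.0,.85,.7,.55,.4,.25,.15,.08,0)]
for n,lx,z in W:
    x=tcpv(lx,z); S=ik(x,Rt,x0=x0); print(n,np.round([lx,z],3),x.round(3),S[0].round(2) if S else None)
    if S:x0=S[0]
E
```

```text
up [-0.08  0.29] [0.437 0.126 0.468] [ 0.72 -0.06 -0.34  0.   -1.28 -2.06]
over [0.   0.29] [0.514 0.144 0.468] [ 0.64  0.09 -0.2   0.   -1.29 -1.99]
over [0.12 0.29] [0.631 0.171 0.468] [ 0.56  0.29  0.06  0.   -1.34 -1.91]
behind [0.125 0.24 ] [0.636 0.172 0.418] [ 0.56  0.32 -0.01 -0.   -1.24 -1.91]
1.15 [0.088 0.226] [0.6   0.164 0.404] [ 0.58  0.27 -0.11 -0.   -1.18 -1.93]
1.0 [0.065 0.223] [0.578 0.159 0.401] [ 0.59  0.24 -0.17 -0.   -1.17 -1.94]
0.85 [0.043 0.217] [0.557 0.154 0.395] [ 0.61  0.21 -0.22 -0.   -1.14 -1.95]
0.7 [0.023 0.208] [0.537 0.149 0.386] [ 0.62  0.18 -0.28 -0.   -1.11 -1.97]
0.55 [0.004 0.196] [0.518 0.145 0.374] [ 0.64  0.16 -0.34 -0.   -1.08 -1.98]
0.4 [-0.013  0.181] [0.501 0.141 0.359] [ 0.65  0.14 -0.39 -0.   -1.04 -2.  ]
0.25 [-0.028  0.163] [0.487 0.138 0.341] [ 0.66  0.13 -0.45 -0.   -0.99 -2.01]
0.15 [-0.036  0.15 ] [0.479 0.136 0.328] [ 0.67  0.13 -0.48 -0.   -0.96 -2.02]
0.08 [-0.041  0.141] [0.474 0.135 0.319] [ 0.68  0.14 -0.5  -0.   -0.93 -2.02]
0 [-0.046  0.13 ] [0.47  0.134 0.308] [ 0.68  0.14 -0.53 -0.   -0.9  -2.03]
```

Emit:
move_arm(
  deltas=[
    [-4, -1, 25, 0, 0, 0],
    [-2, -1, 35, 0, 0, 0],
    [0, 0, 35, 0, 0, 0],
    [0, 0, 35, 0, 0, 0],
    [0, 0, 30, 0, 0, 0],
  ],
  claw=255,
)

```text
t: 12.1
eef_pos: [0.4094, 0.1184, 0.4681]
ee_rot: [3.141, 0.279, -2.916]
force: [1.1, 0.3, -1.3]
width: 0.029
```

Emit:
move_arm(
  deltas=[
    [0, 0, 4, -1.5, 6.6, 0],
    [0, 0, 4, -1.5, 6.6, 0],
    [14, 4, 0, -0.6, 2.4, 0],
    [14, 4, 0, 0, 0, 0],
    [30, 7, 0, 0, 0, 0],
  ],
)

```text
t: 12.52
eef_pos: [0.4674, 0.1332, 0.4739]
ee_rot: [3.141, -0.001, -2.917]
force: [-0.5, 1.6, 0.5]
width: 0.0011
```

Emit:
move_arm(
  deltas=[
    [34, 8, 0, 0, 0, 0],
    [34, 8, 0, 0, 0, 0],
    [34, 8, 0, 0, 0, 0],
    [34, 8, 0, 0, 0, 0],
    [34, 8, 0, 0, 0, 0],
  ],
)

```text
t: 12.93
eef_pos: [0.6395, 0.1736, 0.4725]
ee_rot: [-3.14, -0.003, -2.917]
force: [0.4, 0.8, -0.1]
width: 0.0002
```

Emit:
move_arm(
  deltas=[
    [0, 0, -20, 0, 0, 0],
    [0, 0, -25, 0, 0, 0],
    [0, 0, -20, 0, 0, 0],
    [0, 0, 0, 0, 0, 0],
    [0, 0, 0, 0, 0, 0],
  ],
)

```text
t: 13.35
eef_pos: [0.6376, 0.1733, 0.4073]
ee_rot: [-3.14, -0.004, -2.917]
force: [-0.3, 0.1, 1.1]
width: 0.0002
```

Run:
```python
from h import *
from cov import pr,u
s=arm.get_state(); print(np.round(s['q'],3).tolist(),s['eef_pos'],s['ee_rot'],s['force'],s['width'])
Rt=R.from_euler('xyz',s['ee_rot']).as_matrix(); G=s['eef_pos']+.178*Rt[:,2];d=G[:2]-pr;print('tip local',d@u,d@[-u[1],u[0]],G[2])
save('scene','s8.png'); K,T=pose('scene')
c=cv2.imread('pics/s8.png')[60:280,150:370]; cv2.imwrite('pics/s8c.png',cv2.resize(c,(600,600),interpolation=cv2.INTER_CUBIC))
```

```text
[0.56, 0.335, -0.016, 0.0, -1.224, -1.906] [0.63761508 0.17332548 0.40729841] [-3.13962204 -0.00437047 -2.91656023] [-0.34001935  0.13491735  1.09834677] 0.00017481678914817422
tip local 0.12573200646818627 0.0005727945287842941 0.22930045610948183
```

View pics/s8c.png

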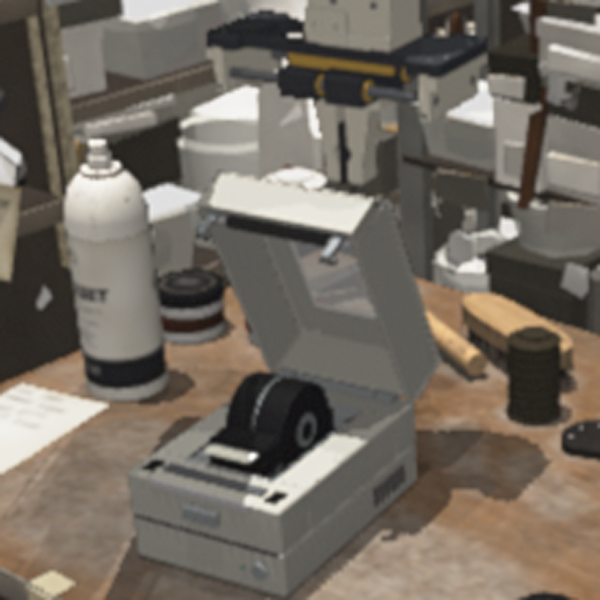

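The scene crop shows the cassette seated with its strip at the front, the cover open, and the closed fingers behind the cover's upper edge at crop (350,170). Now I'll sweep the cover down along its arc.

Emit:
move_arm(
  deltas=[
    [-9.3, -2.1, -0.8, 0, 0, 0],
    [-9.3, -2.1, -0.8, 0, 0, 0],
    [-9.3, -2.1, -0.8, 0, 0, 0],
    [-9.3, -2.1, -0.8, 0, 0, 0],
    [-11.2, -2.6, -1.5, 0, 0, 0],
  ],
)

```text
t: 13.82
eef_pos: [0.5879, 0.1622, 0.4052]
ee_rot: [3.142, 0.001, -2.916]
force: [1.1, -0.2, 0.6]
width: 0.0004
```

Emit:
move_arm(
  deltas=[
    [-11.2, -2.6, -1.5, 0, 0, 0],
    [-10.7, -2.5, -3, 0, 0, 0],
    [-10.7, -2.5, -3, 0, 0, 0],
    [-9.8, -2.2, -4.5, 0, 0, 0],
    [-9.8, -2.2, -4.5, 0, 0, 0],
  ],
)

```text
t: 14.23
eef_pos: [0.5355, 0.1502, 0.3886]
ee_rot: [3.141, 0.001, -2.916]
force: [0.7, 0.5, 0.9]
width: 0.0004
```

Emit:
move_arm(
  deltas=[
    [-9.3, -2.1, -6, 0, 0, 0],
    [-9.3, -2.1, -6, 0, 0, 0],
    [-8.3, -1.9, -7.5, 0, 0, 0],
    [-8.3, -1.9, -7.5, 0, 0, 0],
    [0, 0, 0, 0, 0, 0],
  ],
)

```text
t: 14.65
eef_pos: [0.4994, 0.1416, 0.3604]
ee_rot: [-3.142, -0.002, -2.916]
force: [-0.1, -0.2, -0.4]
width: 0.0006
```

Run:
```python
from h import *
from cov import pr,u
s=arm.get_state(); print(np.round(s['q'],3).tolist(),s['eef_pos'],s['ee_rot'],s['force'],s['moment'])
Rt=R.from_euler('xyz',s['ee_rot']).as_matrix(); G=s['eef_pos']+.178*Rt[:,2];d=G[:2]-pr;print('tip local',d@u,d@[-u[1],u[0]],G[2])
save('scene','s9.png');save('top','t9.png')
c=cv2.imread('pics/s9.png')[60:280,150:370]; cv2.imwrite('pics/s9c.png',cv2.resize(c,(600,600),interpolation=cv2.INTER_CUBIC))
```

```text
[0.655, 0.138, -0.392, -0.001, -1.043, -2.0] [0.49936573 0.14163388 0.36035839] [-3.14156359e+00 -1.60611382e-03 -2.91617902e+00] [-0.14411193 -0.23961043 -0.44487087] [-0.11967479  0.12483012  0.04309241]
tip local -0.015611201001102184 0.0008698171378833689 0.18235862146449483
```

View pics/s9c.png

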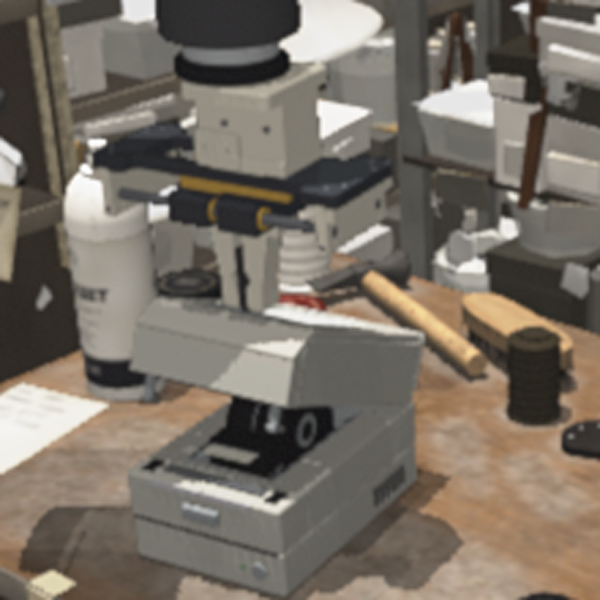

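The scene crop shows the cover following the fingertips, about 0.4 rad open, with the fingers on its roof. Continuing to shut.

Emit:
move_arm(
  deltas=[
    [-6, -1.4, -9.5, 0, 0, 0],
    [-6, -1.4, -9.5, 0, 0, 0],
    [-4, -0.9, -6.5, 0, 0, 0],
    [-4, -0.9, -6.5, 0, 0, 0],
    [-2.4, -0.6, -4.5, 0, 0, 0],
  ],
)

```text
t: 15.17
eef_pos: [0.479, 0.1373, 0.324]
ee_rot: [-3.141, -0.001, -2.916]
force: [-1.4, 0.1, 1.2]
width: 0.0004
```

Emit:
move_arm(
  deltas=[
    [-2.4, -0.6, -4.5, 0, 0, 0],
    [-1, -0.2, -2, 0, 0, 0],
    [-1, -0.2, -2, 0, 0, 0],
    [-1, -0.2, -2, 0, 0, 0],
    [0, 0, 0, 0, 0, 0],
  ],
)

```text
t: 15.58
eef_pos: [0.4745, 0.1363, 0.3154]
ee_rot: [-3.141, 0.002, -2.915]
force: [-1.9, -1.2, 12.0]
width: 0.0004
```

Emit:
move_arm(
  deltas=[
    [-0.5, 0, -1.5, 0, 0, 0],
    [-0.5, 0, -1.5, 0, 0, 0],
    [0, 0, -1, 0, 0, 0],
    [0, 0, 0, 0, 0, 0],
    [0, 0, 0, 0, 0, 0],
  ],
)

```text
t: 16.0
eef_pos: [0.4728, 0.136, 0.3097]
ee_rot: [-3.141, -0.001, -2.916]
force: [0.3, 0.2, 0.1]
width: 0.0
```

Run:
```python
from h import *
from cov import pr,u
s=arm.get_state(); print(np.round(s['q'],3).tolist(),s['eef_pos'],s['ee_rot'],s['force'],s['moment'])
Rt=R.from_euler('xyz',s['ee_rot']).as_matrix(); G=s['eef_pos']+.178*Rt[:,2];d=G[:2]-pr;print('tip local',d@u,d@[-u[1],u[0]],G[2])
```

```text
[0.681, 0.145, -0.515, 0.0, -0.911, -2.026] [0.47282905 0.13601359 0.30966771] [-3.14097217e+00 -9.56833897e-04 -2.91635383e+00] [0.2782306  0.20334721 0.14435731] [-0.00581198 -0.03446886  0.04222818]
tip local -0.0426173307958378 0.0012065016296317745 0.13166782873095215
```

The force rose to 12 N and then dropped to zero, which looks like the catch snapping. I'll press once more to confirm, then retreat.

Emit:
move_arm(
  deltas=[
    [0, 0, -1, 0, 0, 0],
    [0, 0, -1, 0, 0, 0],
    [0, 0, -0.7, 0, 0, 0],
    [0, 0, 0, 0, 0, 0],
    [0, 0, 0, 0, 0, 0],
  ],
)

```text
t: 16.42
eef_pos: [0.4729, 0.1361, 0.3081]
ee_rot: [-3.141, -0.0, -2.916]
force: [-5.4, -0.8, 14.0]
width: 0.0002
```

Emit:
move_arm(
  deltas=[
    [0, 0, -0.5, 0, 0, 0],
    [0, 0, 0, 0, 0, 0],
    [0, 0, 0, 0, 0, 0],
    [0, 0, 0, 0, 0, 0],
    [0, 0, 0, 0, 0, 0],
  ],
)

```text
t: 16.83
eef_pos: [0.4729, 0.1361, 0.3081]
ee_rot: [-3.141, 0.0, -2.916]
force: [-7.0, -0.7, 17.7]
width: 0.0008
```

It stops hard at z = 0.130, the height of the shut roof. Retreating and checking that it stays down.

Emit:
move_arm(
  deltas=[
    [0, 0, 4, 0, 0, 0],
    [0, 0, 15, 0, 0, 0],
    [0, 0, 30, 0, 0, 0],
    [0, 0, 35, 0, 0, 0],
    [0, 0, 35, 0, 0, 0],
  ],
)

```text
t: 17.25
eef_pos: [0.4726, 0.1359, 0.4263]
ee_rot: [-3.14, -0.002, -2.916]
force: [1.5, 0.8, -0.6]
width: 0.0007
```

Emit:
move_arm(
  deltas=[
    [0, -30, 10, 0, 0, 0],
    [0, -35, 0, 0, 0, 0],
    [0, -35, 0, 0, 0, 0],
    [0, -35, 0, 0, 0, 0],
    [0, 0, 0, 0, 0, 0],
  ],
)

```text
t: 17.67
eef_pos: [0.4721, -0.0029, 0.4355]
ee_rot: [-3.141, -0.001, -2.919]
force: [0.0, 0.3, -0.4]
width: 0.0005
```

Run:
```python
from h import *
from cov import pr,u,P
s=arm.get_state(); print(s['t'],s['eef_pos'],s['force'])
for n in ('scene','top'):
    save(n,n+'10.png');K,T=pose(n)
    for a in (0,.06,.12): print(n,'pred press',a,proj(K,T,np.append(pr+u*P(a)[0],P(a)[1])).round(1))
    print([(round(r['score'],2),np.round(r['xy'],1)) for r in arm.spot_point('cover_press',n)[:1]])
    for r in arm.spot_point('narrow_cassette',n)[:1]: print('narrow',r['score'],atz(K,T,r['xy'],0).round(3))
    m=arm.masks_of('cover',n)
    if m: ys,xs=np.where(m[0]['pixels']);print('cover mask',m[0]['score'],xs.min(),xs.max(),ys.min(),ys.max())
# predicted front roof edge points for the shut cover
K,T=pose('scene')
for a in (0,.06):
    R2=lambda x,z:(.085+x*np.cos(a)+z*np.sin(a),.075-x*np.sin(a)+z*np.cos(a))
    pts=[]
    for x,z in((-.18,0),(-.16,.055),(0,.055)):
        X_,Z_=R2(x,z)
        for y in(-.065,.065): pts.append(proj(K,T,np.append(pr+u*X_+np.array([-u[1],u[0]])*y,Z_)).round(0).tolist())
    print(a,pts)
```

```text
17.6667 [ 0.47214325 -0.00288928  0.43546619] [ 0.04267365  0.3343818  -0.37402294]
scene pred press 0 [232.8 205.2]
scene pred press 0.06 [233.5 200.5]
scene pred press 0.12 [234.3 195.8]
[(0.59, array([233.8, 205.2]))]
narrow 0.75 [ 0.457 -0.149  0.   ]
cover mask 0.68 195 302 172 245
top pred press 0 [215.4 269.4]
top pred press 0.06 [213.7 267.1]
top pred press 0.12 [212.  264.5]
[(0.87, array([215.4, 272.5]))]
narrow 0.56 [ 0.46  -0.147  0.   ]
cover mask 0.64 181 257 265 295
0 [[253.0, 247.0], [196.0, 232.0], [257.0, 216.0], [199.0, 203.0], [299.0, 183.0], [244.0, 172.0]]
0.06 [[253.0, 242.0], [195.0, 227.0], [257.0, 211.0], [199.0, 197.0], [299.0, 183.0], [245.0, 172.0]]
```

The cover reads as shut in both cameras after the release, and the narrow cassette hasn't moved beyond measurement noise. Handing in.

```bash
python3 -c "
from station import arm
print(arm.job_done())"
```

```text
the job is handed in; nothing more can be done
None
```

I put the wide cassette in the well with its strip end towards the printer's front. Then I swept the cover down with the closed fingers, pressed it until the catch snapped, backed off and handed the job in at about 18 s. I got no verdict back.

**Cassette:**
- It met the well's floor with a 5.6 N contact force.
- After release, the wrist camera put it within 1 mm of the well's centre, strip end at the front.
- The scene camera's network put it about 8 mm off. I trusted the closer wrist view. I could not recheck after the cover was shut.

**Cover:**
- The force rose to 12 N and then fell to zero as the catch snapped. A second press stopped hard at the shut roof height (130 mm).
- After I backed off, the scene camera saw the thumb area within 1 px of where it should be when shut. The top camera was 3 px off, on the far side from open.

**Narrow cassette:** the networks put it 6–13 mm from their first readings, different ways in the two cameras. I read that as measurement noise, because nothing touched it.

**Setback:** my first pick tilt ran into a wrist limit, so I reduced it from about 32° to 16°.

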